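# Turn the sawn slab a quarter turn round the stop post

### The job

Turn the square slab with the bark edge a quarter turn counter-clockwise (seen from above) by pushing it round against the upright steel roller post, keeping it flat on the board. Finish with its bark edge facing straight away from the green fence and the opposite sawn edge flush against the fence, the slab still sitting close beside the post, and let go of it.

Things in the scene. Friction and masses are not known exactly. Their poses are not given: they have to be found in the camera images.
- slab: loose square slab of pale sawn timber, 110 x 110 x 40 mm high, flat on the board, 0.26 kg; dark bark strip 12 mm wide along one side (within the 110). Origin: centre of underside; +y to the bark side, z up. At first its +y is along the board's +y (within 10 degrees) and its +x side is 3 to 25 mm short of the post, near the bark end. Other wood (60 mm block, round slice, long strip): bystanders
- slab_bark (a point): point at the middle of the slab's bark side, half-way up: 55 mm from the slab's centre along its +y, 20 mm above its underside
- board: fixed plywood board, 350 x 380 mm, top 12 mm above the bench. Origin: bench level, under the post's axis; z up. A green steel fence stands on it along its y: face towards the post at x = +105 mm, y from -190 to +60 mm, 45 mm high above the board, 12 mm thick. Slab fully home: centre at x = +50, y = -67 mm, bark side facing -x, touching fence and post
- post: upright round steel roller post, fixed in place on the board, its sleeve spins freely about its vertical axis; 24 mm in diameter, 60 mm high above the board's top; origin at the centre of its foot on the board's top
Mind the look-alikes: they are no part of the job. What is shaped like the slab but blue or turquoise is not meant.

How it is judged (in metres and radians):
On the way:
1. the slab is part way round (20 to 70 degrees off) while it bears on the post (angle between the y axis of slab and the x axis of board, either way round between 0.35 and 1.22 rad and contact force between slab and post above 0.2 N), for 0.05 s.
At the end, for the whole second after the job is handed in: the slab lies flat and at rest on the board, its bark side facing away from the fence (square to it within 10 degrees), its centre within 12 mm of the place where the opposite side is flush with the fence, and its side no more than 30 mm from the post (angle between the y axis of slab and the x axis of board, either way round below 0.175 rad and x of slab_bark in the frame of board below 0.015 m and x of slab in the frame of board between 0.038 and 0.06 m and y of slab in the frame of board between -0.097 and -0.047 m and height (world z) of slab below 0.018 m and angle between slab's own z axis and vertical below 0.1 rad and linear speed of slab below 0.02 m/s); the robot touches nothing.
It fails at once if the slab was lifted or tipped up off the board (height (world z) of slab above 0.035 m or angle between slab's own z axis and vertical above 0.35 rad).
It also fails if it takes over 48 s, if anything falls off the work surface, if the arm or the gripper's body presses on something with over 40 N, if the wrist force passes 120 N, or if a joint passes its speed limit or range.

### The arm

A 6-joint arm with a two-finger parallel gripper is mounted at the origin on the work surface. World frame = base frame: x ahead of the robot, y to its left, z up, the work surface at z = 0. Lengths are in mm, angles in degrees, forces in N, time in s.
With the tool pointing down it reaches from about 350 to 725 mm from the base axis. Payload 6 kg.
Tool frame: the origin (TCP) lies midway between the tips of the shut fingers; the grasp point (between the pads) lies grip_point_offset behind it (grip_point_offset is the distance from the TCP to the grasp point, in mm); z points along the fingers, y is the line along which they close (so a half turn about z gives the same grasp; the last joint's range is limited). The gripper opens to 85 mm and grips with 20 to 120 N. Pads are 22 mm wide; open, the fingers measure 114 mm over their backs; the gripper's body (76 mm by 85 mm) begins 54 mm behind the grasp point. The pads swing forward as they close: fully open they stand 13 mm farther back than shut.
Start: joints at [-52.787, 2.303, 4.859, 0, -92.561, -19.12], TCP at [186.355, -570.303, 231.261] pointing down, gripper open.
Joint ranges: [-146.85, 146.85], [-73.84, 115.35], [-62.03, 85.46], [-188.31, 113.3], [-161.28, -10.13], [-171.36, 171.36]. Speed limits (degrees/s): [147.25, 147.25, 172.46, 180, 180, 180].

### API

Orientations are given as [roll, pitch, yaw] about the fixed x, y, z axes, in that order (R = Rz(yaw) Ry(pitch) Rx(roll)).
In Python, from station import sense, grab_frame, get_calibration, hand_in, trace, pinpoint, grip_point_offset gives the robot as it stands. The module is installed in compiled form; this text tells all that it offers.
- The arm moves only by the tool apply_moves, never from a script. Its argument "deltas" is one flat list of numbers, 5 for each row, row after row: the shift along the tool's x, y, z in cm, then the turn about the tool's z in degrees, then the opening, from 0 (shut) to 1 (fully open). In form: [tx, ty, tz, twist, hand, tx, ty, tz, twist, hand, ...]. A call has 1 to 20 rows; each row is the pose to reach, as a shift and turn from the pose commanded when the call began, along the tool's axes at that moment; what a row does not reach only later rows make up. A row lasts 1/12 s, in which the tool goes at most 41.7 mm and 7.16 degrees, less where a joint would pass 70% of its speed; a pose out of reach is approached as far as the arm can. A call with a gripper value outside its range is refused whole. The fingers move at their own pace and stop on an object; "force" is the grip in N (left out, the last holds). Time passes only in rows, so rows that repeat a pose let the fingers close. It gives the time, the measured TCP pose, the force, the opening and the grip force at its end, in the units of the state.
- sense(): the state, without advancing time (a new reading comes with each control period).
- grab_frame(name): name is "scene" or "top" or "wrist"; returns (picture, depth): 420x560x3 uint8, red, green, blue; 420x560 float32, mm along the optical axis (not along the pixel's ray), 0 where there is no reading.
- get_calibration(name): a dict with "fovy" (degrees; the focal length in pixels is half the picture's height over the tangent of half this angle, whatever the lens; pixels are square), "cx", "cy" (the principal point, pixels), "T" (4x4, takes a point from camera to world coordinates). Camera axes: x right, y down, z forward; pixel columns grow to the right and rows downward; lengths in mm; the calibration is good to about 2 mm. The wrist camera is an equidistant fisheye: a pixel r from the principal point sees the ray r / f radians off the axis. A picture is of the moment at which its call begins: read the wrist's pose just before it. get_calibration takes no time and is no camera call; for the wrist camera it gives the pose at the moment of the call.
- hand_in(): hands the job in; it is judged then, once.
Trained networks look in the newest picture that a camera, given by its name, has taken for a name from the list of things; names that differ only in an ending like _2 or _b are one class to them, and where a whole thing is asked for, a point or a joint stands for the part that bears it (a point fixed in the world has none). Each returns a list of dicts, best first, with "p" (0 to 1); they miss things now and then, are a little off and sometimes report something else, mostly with a low value. They report only what shows in the picture. A call takes as long as a camera call. They do not tell look-alikes from the thing itself.
- trace(camera, name): "mask" (420x560 bool, what is visible of it).
- pinpoint(camera, name): "at" ([x, y, z] in mm, in world coordinates, good to about 4 mm: a listed point, or the origin of a listed thing).
The state is a dict: "time": time; "qpos": joint angles; "qd": joint speeds; "tau": joint torques, N m; "position": TCP position; "tcp_rot": TCP orientation; "wrist_force": force on the tool from outside, world axes, zero at the start; "ft_torque": the same for the moment, N m; "width": finger opening in mm; "grasp_force": force on a finger pad.
Only numpy, scipy, OpenCV 4.12 (cv2) and the standard library are available. Lean on these libraries where they do the work, as an engineer would, in place of code of your own. Each camera call takes 0.05 s, during which the arm holds its last target. There are 200 camera calls.

## Working session

There is one attempt and no reset: what is moved stays moved. The work goes in short steps, Python scripts to look and compute and a tool call to move; the robot and the scene stay as the last step left them, time stands still between calls to the robot, and variables do not carry over. Pictures are saved under pics/ and viewed, at most 10 in all, crops included, and the job is handed in when it is done.

Besides the shell and the picture viewer there is one more tool, called in YAML: its name, and indented under it one key for each argument. apply_moves: Moves the arm, as the interface text tells. Its arguments: {"type":"object","properties":{"deltas":{"type":"array","items":{"type":"number"}},"force":{"type":"number"}},"required":["deltas"]}

```bash
mkdir -p pics; cat > h.py <<'E'
import numpy as np, cv2
from station import *
def save(cam,fn):
    p,d=grab_frame(cam); cv2.imwrite(fn,p[:,:,::-1]); return p,d
def world(cam,u,v,d):
    c=get_calibration(cam); f=210/np.tan(np.radians(c['fovy']/2))
    z=d
    return (np.array(c['T'])@np.array([(u-c['cx'])/f*z,(v-c['cy'])/f*z,z,1]))[:3]
E
python3 - <<'E'
from h import *
s=sense();print(s['time'],s['position'],s['tcp_rot'],s['width'],grip_point_offset)
p,d=save('top','pics/top.png')
for n in ['slab','slab_bark','board','post']:
    print(n,[(np.round(r['at'],1),round(r['p'],2)) for r in pinpoint('top',n)])
p,d=save('scene','pics/scene.png')
for n in ['slab','slab_bark','board','post']:
    print(n,[(np.round(r['at'],1),round(r['p'],2)) for r in pinpoint('scene',n)])
E
```

```text
0.0 [ 186.32301613 -569.98179243  230.27403952] [ 1.79897755e+02 -6.27666164e-03 -1.61903845e+02] 85.26505649608917 18.700000000000003
slab [(array([726.5, 295.4,   2.5]), 0.78), (array([484.8, -49.2,  15.5]), 0.7), (array([ 5.113e+02,  2.724e+02, -5.000e-01]), 0.65), (array([859.5, -53. ,   1.2]), 0.56)]
slab_bark [(array([ 4.972e+02, -2.000e-01,  2.840e+01]), 0.91), (array([574.9, 277.4,  22.6]), 0.76), (array([676.1, 315. ,  17.2]), 0.76), (array([899.2, -19.8,  16.1]), 0.68)]
board [(array([565.8, -29.9,   1.7]), 0.74)]
post [(array([495.3,   0.9,  31.2]), 0.71), (array([564.2, -25.2,  14.9]), 0.45)]
slab [(array([857.7, -54.1,  -0.9]), 0.97), (array([481.8, -53.7,  13.1]), 0.91), (array([722.6, 297.3,   0.9]), 0.71), (array([515.4, 274.3,  -3.2]), 0.68)]
slab_bark [(array([898.9, -15.7,  18.3]), 0.97), (array([673.8, 319.8,  22.4]), 0.88), (array([575.8, 275.4,  25.6]), 0.61), (array([493.6,   5.3,  30.8]), 0.56)]
board [(array([566.1, -31.8,  -1.7]), 0.72)]
post [(array([568.8, -29.5,  16.1]), 0.64)]
```

View pics/top.png

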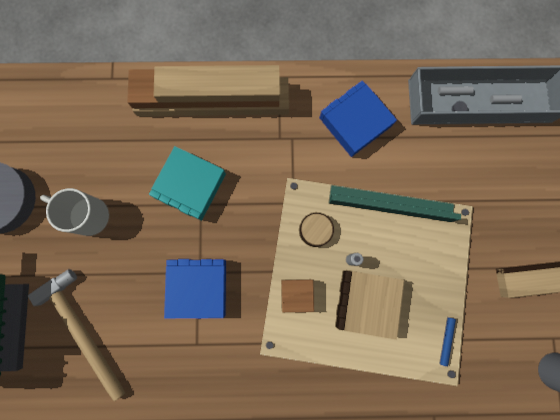

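View pics/scene.png

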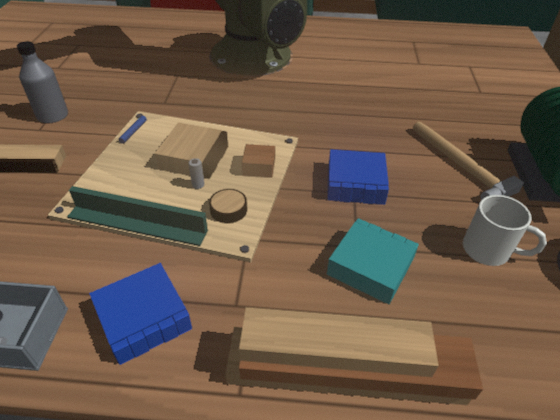

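Top view: the pale slab with dark bark on its left (image ≈ 372,303) is the only timber one. The others are blue (195,289), turquoise (187,183) and blue (358,119), so they are look-alikes. The post is at (355,259) and the fence runs (330,195)–(460,212). I'll confirm with a crop while measuring accurately.

```bash
cat >> h.py <<'E'
def cloud(cam,d):
    c=get_calibration(cam); f=210/np.tan(np.radians(c['fovy']/2))
    v,u=np.mgrid[0:420,0:560]
    P=np.stack([(u-c['cx'])/f*d,(v-c['cy'])/f*d,d,np.ones_like(d)],-1)
    return (P@np.array(c['T']).T)[...,:3]
def rect(pts):
    (c,s,a)=cv2.minAreaRect(pts[:,:2].astype(np.float32)); return np.round(c,1),np.round(s,1),round(a,2),np.round(cv2.boxPoints((c,s,a)),1).tolist()
def bigblob(m,seed):
    n,l,st,ce=cv2.connectedComponentsWithStats(m.astype(np.uint8)); 
    k=[i for i in range(1,n) if st[i,4]>20]
    i=min(k,key=lambda i:np.hypot(*(ce[i]-seed))); return l==i
E
python3 - <<'E'
from h import *
p,d=grab_frame('top'); X=cloud('top',d)
cv2.imwrite('pics/crop.png',cv2.resize(p[170:390,255:480,::-1],None,fx=2.6,fy=2.6,interpolation=cv2.INTER_CUBIC))
z=X[...,2]; print('board z',np.median(z[320:350,300:330]))
for n,lo,hi,seed in [('slab',45,58,(372,303)),('fence',50,64,(395,203)),('post',62,85,(355,259)),('block',25,100,(298,296)),('slice',22,100,(317,229)),('blue',17,100,(448,340))]:
    m=bigblob((z>lo)&(z<hi),seed); q=X[m]; print(n,m.sum(),np.round(np.median(q,0),1),rect(q))
m=(abs(z-12)<5); m[:170]=0;m[385:]=0;m[:,:255]=0;m[:,:255]=0;m[:,478:]=0
print('board',rect(X[bigblob(m,(370,280))]))
E
```

```text
board z 12.619204322788562
slab 3585 [484.1 -52.9  52.4] (array([484.9, -53. ]), array([111.1, 110.2]), 79.57, [[420.70001220703125, -97.5999984741211], [529.0, -117.5999984741211], [549.2000122070312, -8.300000190734863], [440.79998779296875, 11.699999809265137]])
fence 890 [ 666.8 -109.1   57.5] (array([ 667. , -110.1]), array([250.8,  13.4]), 80.55, [[639.7999877929688, -232.6999969482422], [653.0999755859375, -234.89999389648438], [694.2000122070312, 12.5], [681.0, 14.800000190734863]])
post 133 [568.8 -26.1  71.4] (array([569.1, -26.7]), array([22.1, 22.1]), 88.54, [[557.7000122070312, -37.5], [579.9000244140625, -38.0], [580.4000244140625, -16.0], [558.2999877929688, -15.399999618530273]])
block 1058 [502.5  82.4  47.5] (array([502.5,  82.3]), array([60.1, 59. ]), 89.22, [[472.6000061035156, 52.70000076293945], [531.5999755859375, 51.900001525878906], [532.4000244140625, 112.0], [473.3999938964844, 112.80000305175781]])
slice 952 [627.4  42.   35.3] (array([627.8,  41.6]), array([65.9, 66.5]), 43.48, [[581.0, 43.0], [626.7000122070312, -5.199999809265137], [674.5, 40.20000076293945], [628.7999877929688, 88.4000015258789]])
blue 439 [ 411.8 -201.5   26.6] (array([ 411.9, -202.9]), array([17.1, 89.4]), 77.82, [[366.3999938964844, -201.8000030517578], [453.79998779296875, -220.6999969482422], [457.3999938964844, -204.0], [370.0, -185.10000610351562]])
board (array([532.2, -62.2]), array([381. , 350.5]), 80.36, [[327.6000061035156, -220.6999969482422], [673.0999755859375, -279.29998779296875], [736.9000244140625, 96.30000305175781], [391.29998779296875, 154.89999389648438]])
```

View pics/crop.png

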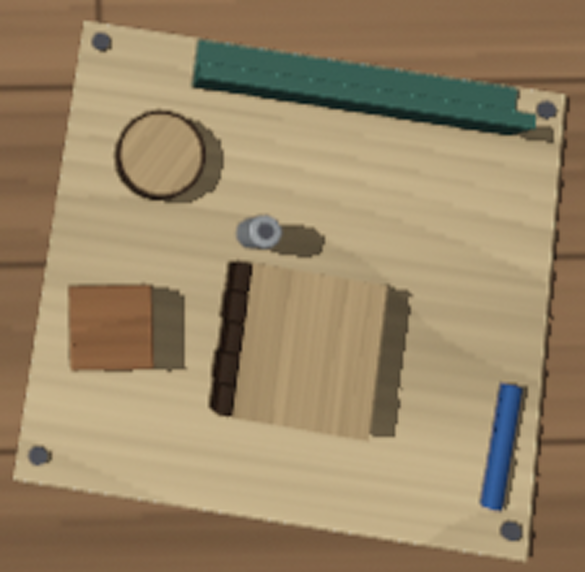

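The crop confirms it: the pale timber slab with its bark strip on the left, at crop (300,350). The post is at crop (262,232) and the fence along the top. The board is yawed about -9.5°, and in board coordinates the slab sits at about (-78,-40). I'll push it square to the post first, then round it with shut fingers following an arc.

```bash
cat >> h.py <<'E'
B0=np.array([568.9,-26.5]); BY=-9.5
c_,s_=np.cos(np.radians(BY)),np.sin(np.radians(BY)); BR=np.array([[c_,-s_],[s_,c_]])
def b2w(x,y): return B0+BR@[x,y]
def w2b(x,y): return BR.T@(np.array([x,y])-B0)
def deltas(targets):  # (bx,by,z,yaw in board deg)
    s=sense(); P=np.array(s['position']); yaw=s['tcp_rot'][2]; a=np.radians(yaw)
    print('t',s['time'],'board',np.round(w2b(*P[:2]),1),'z',round(P[2],1),'yawB',round(yaw-BY,1))
    for bx,by,z,yb in targets:
        d=b2w(bx,by)-P[:2]
        tx=d@[np.cos(a),np.sin(a)]; ty=d@[np.sin(a),-np.cos(a)]
        tw=-((yb+BY-yaw+180)%360-180)
        print([round(float(v),2) for v in (tx/10,ty/10,(P[2]-z)/10)]+[round(tw,1)])
E
python3 -c "
from h import *
deltas([(-160,-40,110,180),(-160,-40,26,180)])"
```

```text
t 0.55 board [-287.5 -599.5] z 231.2 yawB -152.4
[-37.22, 43.67, 12.12, np.float64(27.6)]
[-37.22, 43.67, 20.52, np.float64(27.6)]
```

apply_moves:
  deltas: [-37.2,43.7,8,27.6,0,-37.2,43.7,8,27.6,0,-37.2,43.7,8,27.6,0,-37.2,43.7,8,27.6,0,-37.2,43.7,8,27.6,0,-37.2,43.7,8,27.6,0,-37.2,43.7,8,27.6,0,-37.2,43.7,8,27.6,0,-37.2,43.7,8,27.6,0,-37.2,43.7,8,27.6,0,-37.2,43.7,8,27.6,0,-37.2,43.7,8,27.6,0,-37.2,43.7,8,27.6,0,-37.2,43.7,8,27.6,0,-37.2,43.7,8,27.6,0,-37.2,43.7,8,27.6,0,-37.2,43.7,12,27.6,0,-37.2,43.7,12,27.6,0,-37.2,43.7,12,27.6,0,-37.2,43.7,12,27.6,0]

```text
time: 2.22
position: [404.7, -40.3, 113.2]
tcp_rot: [-180.0, 0.1, 170.4]
wrist_force: [0.5, 0.0, 0.2]
width: -0.1
grasp_force: 0.0
```

```bash
python3 -c "
from h import *
deltas([(-160,-40,26,180),(-133,-40,26,180)]); s=sense();print(s['qpos'],s['wrist_force'],s['width'])"
```

```text
t 2.2167 board [-159.7  -40.7] z 113.2 yawB 179.9
[0.03, 0.07, 8.72, np.float64(-0.1)]
[-2.67, 0.07, 8.72, np.float64(-0.1)]
[ 2.32774190e+01 -2.90751568e+01 -3.36140042e+01  6.94549658e-02
 -8.53802588e+01 -1.22852053e+02] [0.54083834 0.03282606 0.16090612] -0.13588079593016172
```

apply_moves:
  deltas: [0,0,3,0,0,0,0,6,0,0,0,0,8.7,0,0,0,0,8.7,0,0,0,0,8.7,0,0,-0.6,0,8.7,0,0,-1.1,0,8.7,0,0,-1.4,0,8.7,0,0,-1.7,0,8.7,0,0,-2.0,0,8.7,0,0,-2.3,0,8.7,0,0,-2.5,0,8.7,0,0,-2.7,0,8.7,0,0,-2.7,0,8.7,0,0]

```text
time: 3.38
position: [430.3, -44.3, 24.2]
tcp_rot: [-179.9, -0.1, 170.5]
wrist_force: [-5.8, -0.1, 2.9]
width: -0.2
grasp_force: 2.6
```

```bash
cat >> h.py <<'E'
def slab(seed=(372,290)):
    p,d=grab_frame('top'); X=cloud('top',d); z=X[...,2]
    m=(z>46)&(z<57)&(X[...,0]<640)&(X[...,0]>400)
    # drop green/blue pixels
    m=bigblob(m,seed); r=rect(X[m]); print(m.sum(),r)
    print('centre board',w2b(*r[0]),'corners',[np.round(w2b(*q)).tolist() for q in r[3]]); return p
E
python3 -c "
from h import *
p=slab(); cv2.imwrite('pics/a.png',p[170:390,255:480,::-1])
deltas([(-155,-40,26,180),(-155,-75,26,180),(-133,-75,26,180)]); print(sense()['wrist_force'])"
```

```text
3237 (array([497.4, -53.7]), array([111.4, 111.1]), 81.41, [[434.20001220703125, -100.4000015258789], [544.0, -117.0], [560.5999755859375, -6.900000095367432], [450.79998779296875, 9.699999809265137]])
centre board [-66.03012563 -38.62787218] corners [[-121.0, -95.0], [-10.0, -93.0], [-11.0, 18.0], [-122.0, 16.0]]
t 3.4333 board [-133.8  -40.4] z 24.2 yawB 180.0
[2.12, 0.04, -0.18, np.float64(-0.0)]
[2.12, -3.46, -0.18, np.float64(-0.0)]
[-0.08, -3.46, -0.18, np.float64(-0.0)]
[-5.66101133 -0.65204849  4.22325155]
```

View pics/a.png

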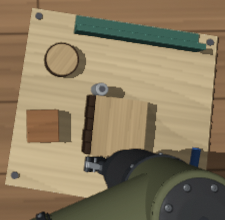

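Slab now touches the post at (99,88) in the crop; arc next.

```bash
python3 -c "
from h import *
def arc(t):
    a=np.radians(t);r=(-133.5,-75-7*t/90);return (np.cos(a)*r[0]-np.sin(a)*r[1],np.sin(a)*r[0]+np.cos(a)*r[1],26,180+t)
deltas([(-145,-40,26,180),(-145,-75,26,180),(-136,-75,26,180)]+[arc(t) for t in range(0,46,3)])"
```

```text
t 3.4333 board [-133.8  -40.4] z 24.2 yawB 180.0
[1.12, 0.04, -0.18, np.float64(-0.0)]
[1.12, -3.46, -0.18, np.float64(-0.0)]
[0.22, -3.46, -0.18, np.float64(-0.0)]
[-0.03, -3.46, -0.18, np.float64(-0.0)]
[-0.44, -4.17, -0.18, np.float64(-3.0)]
[-0.89, -4.86, -0.18, np.float64(-6.0)]
[-1.38, -5.52, -0.18, np.float64(-9.0)]
[-1.9, -6.16, -0.18, np.float64(-12.0)]
[-2.45, -6.77, -0.18, np.float64(-15.0)]
[-3.04, -7.35, -0.18, np.float64(-18.0)]
[-3.66, -7.9, -0.18, np.float64(-21.0)]
[-4.31, -8.41, -0.18, np.float64(-24.0)]
[-4.98, -8.89, -0.18, np.float64(-27.0)]
[-5.68, -9.33, -0.18, np.float64(-30.0)]
[-6.41, -9.73, -0.18, np.float64(-33.0)]
[-7.15, -10.1, -0.18, np.float64(-36.0)]
[-7.91, -10.42, -0.18, np.float64(-39.0)]
[-8.69, -10.71, -0.18, np.float64(-42.0)]
[-9.49, -10.95, -0.18, np.float64(-45.0)]
```

```bash
cat >> h.py <<'E'
def rot(t,r):
    a=np.radians(t);return (np.cos(a)*r[0]-np.sin(a)*r[1],np.sin(a)*r[0]+np.cos(a)*r[1],26,180+t)
E
python3 -c "
from h import *
deltas([(-140,-40,26,180),(-140,-55,26,180)]+[rot(t,(-133,-55)) for t in range(0,31,3)])"
```

```text
t 3.4333 board [-133.8  -40.4] z 24.2 yawB 180.0
[0.62, 0.04, -0.18, np.float64(-0.0)]
[0.62, -1.46, -0.18, np.float64(-0.0)]
[-0.08, -1.46, -0.18, np.float64(-0.0)]
[-0.38, -2.15, -0.18, np.float64(-3.0)]
[-0.72, -2.82, -0.18, np.float64(-6.0)]
[-1.1, -3.47, -0.18, np.float64(-9.0)]
[-1.51, -4.1, -0.18, np.float64(-12.0)]
[-1.95, -4.71, -0.18, np.float64(-15.0)]
[-2.43, -5.3, -0.18, np.float64(-18.0)]
[-2.93, -5.86, -0.18, np.float64(-21.0)]
[-3.46, -6.39, -0.18, np.float64(-24.0)]
[-4.02, -6.9, -0.18, np.float64(-27.0)]
[-4.61, -7.37, -0.18, np.float64(-30.0)]
```

apply_moves:
  deltas: [0.6,0,-0.2,0,0,0.6,-1.4,-0.2,0,0,0.2,-1.4,-0.2,0,0,-0.15,-1.5,-0.2,0,0,-0.45,-2.15,-0.2,-3,0,-0.8,-2.8,-0.2,-6,0,-1.2,-3.5,-0.2,-9,0,-1.6,-4.1,-0.2,-12,0,-2.0,-4.7,-0.2,-15,0,-2.5,-5.3,-0.2,-18,0,-3.0,-5.85,-0.2,-21,0,-3.5,-6.4,-0.2,-24,0,-4.1,-6.9,-0.2,-27,0,-4.7,-7.4,-0.2,-30,0,-4.7,-7.4,-0.2,-30,0]

```text
time: 4.68
position: [465.7, -125.0, 26.0]
tcp_rot: [-180.0, -0.0, -159.4]
wrist_force: [0.2, -0.1, -0.2]
width: -0.2
grasp_force: 0.0
```

```bash
python3 -c "
from h import *
p=slab(); cv2.imwrite('pics/b.png',p[170:390,255:480,::-1])
deltas([rot(t,(-133,-55)) for t in range(30,61,3)]); print(sense()['wrist_force'])"
```

```text
3426 (array([511. , -67.2]), array([115.6, 111.2]), 25.88, [[434.70001220703125, -42.400001525878906], [483.20001220703125, -142.39999389648438], [587.2000122070312, -92.0], [538.7000122070312, 8.0]])
centre board [-50.38849877 -49.69808036] corners [[-130.0, -38.0], [-65.0, -128.0], [29.0, -62.0], [-35.0, 29.0]]
t 4.7333 board [ -85.9 -113.9] z 26.0 yawB -150.1
[0.16, 0.07, 0.0, np.float64(-0.1)]
[-0.14, -0.62, 0.0, np.float64(-3.1)]
[-0.49, -1.29, 0.0, np.float64(-6.1)]
[-0.86, -1.94, 0.0, np.float64(-9.1)]
[-1.28, -2.58, 0.0, np.float64(-12.1)]
[-1.72, -3.18, 0.0, np.float64(-15.1)]
[-2.19, -3.77, 0.0, np.float64(-18.1)]
[-2.7, -4.33, 0.0, np.float64(-21.1)]
[-3.23, -4.86, 0.0, np.float64(-24.1)]
[-3.79, -5.36, 0.0, np.float64(-27.1)]
[-4.38, -5.84, 0.0, np.float64(-30.1)]
[-0.40222422  0.14514166 -0.23013002]
```

View pics/b.png

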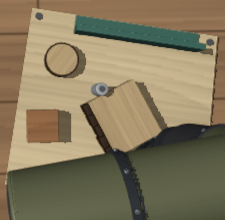

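```bash
python3 -c "
from h import *
c=np.array([-50.4,-49.7]); e=np.array([-.581,.814]); Y=215.5
deltas([(-95,-125,26,Y),(-95,-125,90,Y)]+[(*(c+k*e),z,Y) for k,z in [(84,90),(84,26)]+[(k,26) for k in range(74,33,-8)]])"
```

```text
t 4.7333 board [ -85.9 -113.9] z 26.0 yawB -150.1
[1.34, -0.51, 0.0, np.float64(-5.6)]
[1.34, -0.51, -6.4, np.float64(-5.6)]
[-5.46, 12.15, -6.4, np.float64(-5.6)]
[-5.46, 12.15, 0.0, np.float64(-5.6)]
[-5.55, 11.16, 0.0, np.float64(-5.6)]
[-5.63, 10.36, 0.0, np.float64(-5.6)]
[-5.71, 9.57, 0.0, np.float64(-5.6)]
[-5.79, 8.77, 0.0, np.float64(-5.6)]
[-5.87, 7.97, 0.0, np.float64(-5.6)]
[-5.95, 7.18, 0.0, np.float64(-5.6)]
```

apply_moves:
  deltas: [1.3,-0.5,0,-5.6,0,1.3,-0.5,-3.5,-5.6,0,1.3,-0.5,-6.4,-5.6,0,1.3,-0.5,-6.4,-5.6,0,-1,3.5,-6.4,-5.6,0,-3,7.5,-6.4,-5.6,0,-5.5,12.1,-6.4,-5.6,0,-5.5,12.1,-6.4,-5.6,0,-5.5,12.1,-6.4,-5.6,0,-5.5,12.1,-3,-5.6,0,-5.5,12.1,0,-5.6,0,-5.5,12.1,0,-5.6,0,-5.5,11.4,0,-5.6,0,-5.55,10.9,0,-5.6,0,-5.6,10.3,0,-5.6,0,-5.7,9.6,0,-5.6,0,-5.8,8.8,0,-5.6,0,-5.9,8,0,-5.6,0,-5.95,7.4,0,-5.6,0,-5.95,7.2,0,-5.6,0]

```text
time: 6.4
position: [496.2, -37.2, 26.6]
tcp_rot: [-180.0, 0.0, -154.0]
wrist_force: [-1.1, 3.2, 2.3]
width: -0.4
grasp_force: 1.4
```

```bash
cat >> h.py <<'E'
def slab2(fn=None):
    for cam in ('top','scene'):
        p,d=grab_frame(cam); X=cloud(cam,d); z=X[...,2]
        b=(X[...,:2]-B0)@BR
        m=(z>46)&(z<57)&(b[...,0]>-150)&(b[...,0]<102)&(b[...,1]>-180)&(b[...,1]<50)
        hsv=cv2.cvtColor(p,cv2.COLOR_RGB2HSV); m&=(hsv[...,0]<28)
        n,l,st,ce=cv2.connectedComponentsWithStats(m.astype(np.uint8)); m=l==1+np.argmax(st[1:,4])
        c,s,a=cv2.minAreaRect(b[m].astype(np.float32)); print(cam,m.sum(),np.round(c,1),np.round(s,1),round(a,1),np.round(cv2.boxPoints((c,s,a))).tolist())
        if fn: cv2.imwrite(f'pics/{fn}_{cam}.png',p[:,:,::-1])
        print([(np.round(w2b(*r['at'][:2]),1).tolist(),round(r['p'],2)) for r in pinpoint(cam,'slab') if np.hypot(*w2b(*r['at'][:2]))<150])
E
python3 -c "
from h import *
slab2('c'); deltas([]); print(sense()['wrist_force'])"
```

```text
top 1271 [ -9.3 -64. ] [ 64.9 110.9] 35.3 [[-68.0, -38.0], [-4.0, -128.0], [49.0, -90.0], [-15.0, -0.0]]
[([-28.8, -75.3], 0.83)]
scene 2104 [-29.9 -68.6] [127.5 147.5] 22.4 [[-117.0, -25.0], [-61.0, -161.0], [57.0, -112.0], [1.0, 24.0]]
[([-29.6, -78.3], 0.79)]
t 6.6 board [-71.  -22.2] z 25.9 yawB -144.4
[-0.78643641  0.17361849  0.53709676]
```

View pics/c_scene.png

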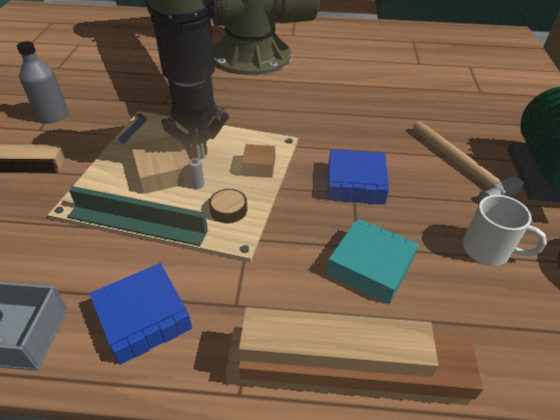

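```bash
python3 -c "
from h import *
deltas([(-78,-12,26,215),rot(35,(-150,-46)),rot(35,(-138,-46))]+[rot(t,(-133,-46)) for t in list(range(35,88,3))])"
```

```text
t 6.6 board [-71.  -22.2] z 25.9 yawB -144.4
[-0.02, 1.24, -0.01, np.float64(0.6)]
[7.98, -6.78, -0.01, np.float64(0.6)]
[6.78, -6.79, -0.01, np.float64(0.6)]
[6.28, -6.79, -0.01, np.float64(0.6)]
[6.03, -7.49, -0.01, np.float64(-2.4)]
[5.74, -8.16, -0.01, np.float64(-5.4)]
[5.42, -8.83, -0.01, np.float64(-8.4)]
[5.06, -9.47, -0.01, np.float64(-11.4)]
[4.67, -10.09, -0.01, np.float64(-14.4)]
[4.25, -10.7, -0.01, np.float64(-17.4)]
[3.8, -11.28, -0.01, np.float64(-20.4)]
[3.31, -11.83, -0.01, np.float64(-23.4)]
[2.8, -12.36, -0.01, np.float64(-26.4)]
[2.26, -12.87, -0.01, np.float64(-29.4)]
[1.7, -13.34, -0.01, np.float64(-32.4)]
[1.11, -13.78, -0.01, np.float64(-35.4)]
[0.5, -14.2, -0.01, np.float64(-38.4)]
[-0.13, -14.58, -0.01, np.float64(-41.4)]
[-0.78, -14.92, -0.01, np.float64(-44.4)]
[-1.45, -15.23, -0.01, np.float64(-47.4)]
[-2.13, -15.51, -0.01, np.float64(-50.4)]
```

apply_moves:
  deltas: [0,1.2,0,0.6,0,0,1.2,-3.5,0.6,0,0,1.2,-6.4,0.6,0,0,1.2,-6.4,0.6,0,4,-3,-6.4,0.6,0,8,-6.8,-6.4,0.6,0,8,-6.8,-6.4,0.6,0,8,-6.8,-6.4,0.6,0,8,-6.8,-3,0.6,0,8,-6.8,0,0.6,0,8,-6.8,0,0.6,0,7.2,-6.8,0,0.6,0,6.7,-6.8,0,0.6,0,6.3,-6.8,0,0.6,0,6.3,-6.8,0,0.6,0]

```text
time: 7.85
position: [470.2, -125.0, 28.0]
tcp_rot: [-179.9, 0.0, -154.5]
wrist_force: [-1.5, -1.4, 1.6]
width: 0.2
grasp_force: 1.0
```

```bash
python3 -c "
from h import *
print(sense()['wrist_force']);deltas([rot(t,(-132.5,-46)) for t in list(range(35,85,2))])"
```

```text
[-1.54438678 -1.35891335  1.57356814]
t 7.85 board [ -81.1 -113.5] z 28.0 yawB -145.0
[0.1, 0.04, 0.2, np.float64(0.0)]
[-0.07, -0.42, 0.2, np.float64(-2.0)]
[-0.25, -0.87, 0.2, np.float64(-4.0)]
[-0.45, -1.32, 0.2, np.float64(-6.0)]
[-0.67, -1.76, 0.2, np.float64(-8.0)]
[-0.9, -2.19, 0.2, np.float64(-10.0)]
[-1.14, -2.61, 0.2, np.float64(-12.0)]
[-1.4, -3.03, 0.2, np.float64(-14.0)]
[-1.68, -3.43, 0.2, np.float64(-16.0)]
[-1.97, -3.83, 0.2, np.float64(-18.0)]
[-2.27, -4.21, 0.2, np.float64(-20.0)]
[-2.59, -4.59, 0.2, np.float64(-22.0)]
[-2.91, -4.95, 0.2, np.float64(-24.0)]
[-3.25, -5.3, 0.2, np.float64(-26.0)]
[-3.61, -5.64, 0.2, np.float64(-28.0)]
[-3.97, -5.97, 0.2, np.float64(-30.0)]
[-4.35, -6.28, 0.2, np.float64(-32.0)]
[-4.73, -6.58, 0.2, np.float64(-34.0)]
[-5.13, -6.87, 0.2, np.float64(-36.0)]
[-5.54, -7.14, 0.2, np.float64(-38.0)]
[-5.95, -7.4, 0.2, np.float64(-40.0)]
[-6.38, -7.65, 0.2, np.float64(-42.0)]
[-6.81, -7.87, 0.2, np.float64(-44.0)]
[-7.25, -8.09, 0.2, np.float64(-46.0)]
[-7.7, -8.29, 0.2, np.float64(-48.0)]
```

apply_moves:
  deltas: [-0.1,0,0.2,0,0,-0.2,-0.4,0.2,-2,0,-0.4,-0.85,0.2,-4,0,-0.6,-1.3,0.2,-6,0,-0.8,-1.75,0.2,-8,0,-1.05,-2.2,0.2,-10,0,-1.3,-2.6,0.2,-12,0,-1.55,-3.0,0.2,-14,0,-1.8,-3.4,0.2,-16,0,-2.1,-3.8,0.2,-18,0,-2.4,-4.2,0.2,-20,0,-2.7,-4.6,0.2,-22,0,-3.05,-4.95,0.2,-24,0,-3.4,-5.3,0.2,-26,0,-3.75,-5.65,0.2,-28,0,-4.1,-5.95,0.2,-30,0,-4.5,-6.3,0.2,-32,0,-4.9,-6.6,0.2,-34,0,-5.3,-6.85,0.2,-36,0,-5.7,-7.15,0.2,-38,0]

```text
time: 9.52
position: [552.0, -164.9, 25.0]
tcp_rot: [-179.9, 0.1, -116.4]
wrist_force: [-1.2, -0.1, 0.0]
width: 0.1
grasp_force: 0.5
```

```bash
python3 -c "
from h import *
print(sense()['wrist_force']);slab2('d');deltas([rot(t,(-132.5,-46)) for t in list(range(74,95,2))])"
```

```text
[-1.20778421 -0.11595838  0.03684431]
top 29 [ 60.1 -31.9] [ 6.  17.3] 7.4 [[56.0, -24.0], [58.0, -41.0], [64.0, -40.0], [62.0, -23.0]]
[]
scene 2361 [ -1.6 -66.8] [154.6 112.7] 78.4 [[-72.0, -131.0], [38.0, -154.0], [69.0, -2.0], [-41.0, 20.0]]
[([-0.1, -70.8], 0.83)]
t 9.7167 board [   5.8 -139.3] z 24.7 yawB -107.1
[0.02, -0.21, -0.13, np.float64(-1.1)]
[-0.16, -0.67, -0.13, np.float64(-3.1)]
[-0.35, -1.12, -0.13, np.float64(-5.1)]
[-0.56, -1.56, -0.13, np.float64(-7.1)]
[-0.78, -1.99, -0.13, np.float64(-9.1)]
[-1.02, -2.42, -0.13, np.float64(-11.1)]
[-1.28, -2.84, -0.13, np.float64(-13.1)]
[-1.55, -3.25, -0.13, np.float64(-15.1)]
[-1.83, -3.65, -0.13, np.float64(-17.1)]
[-2.12, -4.04, -0.13, np.float64(-19.1)]
[-2.43, -4.42, -0.13, np.float64(-21.1)]
```

View pics/d_top.png

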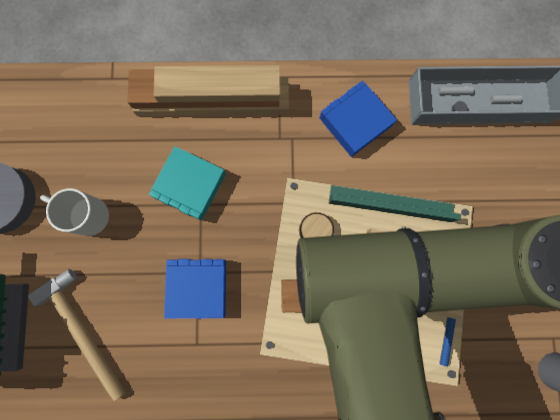

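apply_moves:
  deltas: [-0.1,-0.2,-0.1,-1,0,-0.3,-0.7,-0.1,-3,0,-0.5,-1.1,-0.1,-5,0,-0.7,-1.55,-0.1,-7,0,-0.9,-2.0,-0.1,-9,0,-1.15,-2.4,-0.1,-11,0,-1.4,-2.8,-0.1,-13,0,-1.6,-3.0,-0.1,-14.5,0,-1.6,-3.0,-0.1,-14.5,0]

```text
time: 10.47
position: [585.6, -164.2, 25.5]
tcp_rot: [-180.0, -0.0, -101.9]
wrist_force: [0.6, -1.6, -0.4]
width: -0.3
grasp_force: 0.9
```

```bash
python3 -c "
from h import *
print(sense()['wrist_force']);slab2('e');deltas([(40,-148,26,270),(40,-148,90,270),(-85,-110,90,270),(-85,-72,26,270),(-22,-72,26,270)])"
```

```text
[ 0.62552934 -1.55953194 -0.44316822]
top 29 [ -36.9 -121.3] [15.   7.5] 5.4 [[-45.0, -118.0], [-44.0, -126.0], [-29.0, -124.0], [-30.0, -117.0]]
[]
scene 2412 [  4.2 -65.1] [113.6 152.1] 1.3 [[-54.0, 10.0], [-51.0, -143.0], [63.0, -140.0], [59.0, 12.0]]
[([1.6, -68.5], 0.86), ([-50.2, -69.4], 0.41)]
t 10.6667 board [  38.8 -133.2] z 25.5 yawB -92.5
[1.48, -0.19, -0.05, np.float64(-2.5)]
[1.48, -0.19, -6.45, np.float64(-2.5)]
[-1.77, 12.47, -6.45, np.float64(-2.5)]
[-5.56, 12.63, -0.05, np.float64(-2.5)]
[-5.84, 6.34, -0.05, np.float64(-2.5)]
```

View pics/e_scene.png

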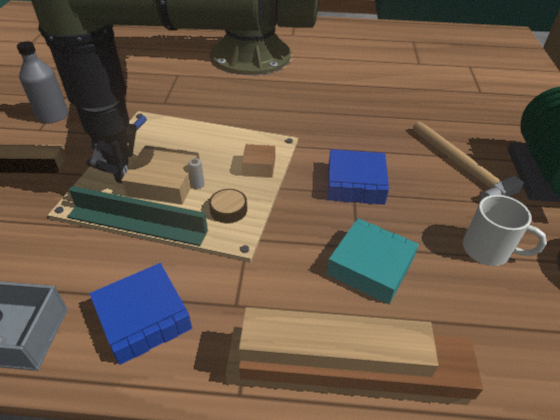

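Slab is square and beside the post (pixels ~160,178), fence gap about 46 mm. Next: over to the bark side and push to the fence.

apply_moves:
  deltas: [1.0,0,0,-1,0,1.5,-0.2,-3,-2.5,0,1.5,-0.2,-6.4,-2.5,0,1.5,-0.2,-6.4,-2.5,0,1.0,3.5,-6.4,-2.5,0,0,7.5,-6.4,-2.5,0,-2,11,-6.4,-2.5,0,-5.6,12.9,-6.4,-2.5,0,-5.6,12.9,-6.4,-2.5,0,-5.6,12.9,-6.4,-2.5,0,-5.6,12.9,-3,-2.5,0,-5.6,12.9,0,-2.5,0,-5.6,12.9,0,-2.5,0,-5.6,12.2,0,-2.5,0,-5.6,11.6,0,-2.5,0,-5.6,11,0,-2.5,0,-5.65,10.5,0,-2.5,0,-5.65,10,0,-2.5,0,-5.65,9.5,0,-2.5,0,-5.7,9.0,0,-2.5,0]

```text
time: 12.33
position: [509.5, -89.9, 25.7]
tcp_rot: [-180.0, 0.0, -99.5]
wrist_force: [-3.0, 0.5, 1.9]
width: 0.0
grasp_force: 1.5
```

```bash
python3 -c "
from h import *
print(sense()['wrist_force']);slab2();deltas([(-20,-72,26,270),(-18,-72,26,270)])"
```

```text
[-2.99118775  0.52325739  1.9129212 ]
top 2632 [ 22.2 -67.8] [110.1 111.2] 2.6 [[-35.0, -15.0], [-30.0, -126.0], [80.0, -121.0], [75.0, -10.0]]
[([21.6, -65.7], 0.79), ([-30.6, -73.2], 0.31)]
scene 2530 [ 10.8 -56.2] [132.6 135.9] 1.9 [[-58.0, 9.0], [-53.0, -126.0], [79.0, -122.0], [75.0, 14.0]]
[([22.6, -69.6], 0.89)]
t 12.5333 board [-48.6 -72.1] z 25.1 yawB -90.0
[-0.01, -2.86, -0.09, np.float64(-0.0)]
[-0.01, -3.06, -0.09, np.float64(-0.0)]
```

apply_moves:
  deltas: [0,-0.4,-0.1,0,0,0,-0.9,-0.1,0,0,0,-1.4,-0.1,0,0,0,-1.8,-0.1,0,0,0,-2.2,-0.1,0,0,0,-2.5,-0.1,0,0,0,-2.7,-0.1,0,0,0,-2.8,-0.1,0,0]

```text
time: 13.2
position: [534.8, -94.0, 26.1]
tcp_rot: [179.7, -0.0, -99.5]
wrist_force: [-14.8, 4.3, 8.7]
width: 0.4
grasp_force: 7.7
```

```bash
python3 -c "
from h import *
print(sense()['wrist_force']);slab2();deltas([])"
```

```text
[-14.75721211   4.28618744   8.6524351 ]
top 2224 [ 54.3 -68. ] [ 97.5 110.8] 2.5 [[3.0, -15.0], [8.0, -125.0], [105.0, -121.0], [101.0, -10.0]]
[([46.6, -65.2], 0.87)]
scene 2510 [ 30.6 -57.8] [136.3 136.8] 89.1 [[-39.0, -125.0], [98.0, -127.0], [100.0, 9.0], [-37.0, 11.0]]
[([47.5, -68.9], 0.71)]
t 13.4 board [-22.5 -72.2] z 26.2 yawB -90.0
```

Slab is seated at about 2.5° off. One squaring push nearer the post, then retreat.

apply_moves:
  deltas: [0,0.6,0,0,0,0,1.2,0,0,0,-1.3,1.2,0,0,0,-2.7,1.2,0,0,0,-2.7,0.8,0,0,0,-2.7,0.4,0,0,0,-2.7,0.1,0,0,0,-2.7,-0.1,0,0,0,-2.7,-0.25,0,0,0,-2.7,-0.35,0,0,0,-2.7,-0.35,0,0,0,-2.7,0.5,0,0,0,-2.7,2,0,0,0,-2.7,4,-2,0,0,-2.7,8,-8,0,0,-2.7,12,-12,0,0,-2.7,12,-12,0,0,-2.7,12,-12,0,0]

```text
time: 14.9
position: [423.2, -48.1, 154.3]
tcp_rot: [-179.3, 0.2, -99.5]
wrist_force: [2.4, 0.3, 1.6]
width: 0.2
grasp_force: 0.0
```

```bash
python3 -c "
from h import *
print(sense()['wrist_force']);slab2('f');deltas([])"
```

```text
[2.37771499 0.33425766 1.57613164]
top 3274 [ 47.8 -68.4] [108.2 111.4] 0.2 [[-7.0, -13.0], [-6.0, -124.0], [102.0, -124.0], [102.0, -12.0]]
[([49.1, -65.1], 0.77)]
scene 2432 [ 44.9 -57.3] [136.8 107.8] 89.8 [[-9.0, -126.0], [98.0, -126.0], [99.0, 11.0], [-9.0, 11.0]]
[]
t 15.1 board [-140.7  -45.2] z 145.5 yawB -90.0
```

View pics/f_top.png

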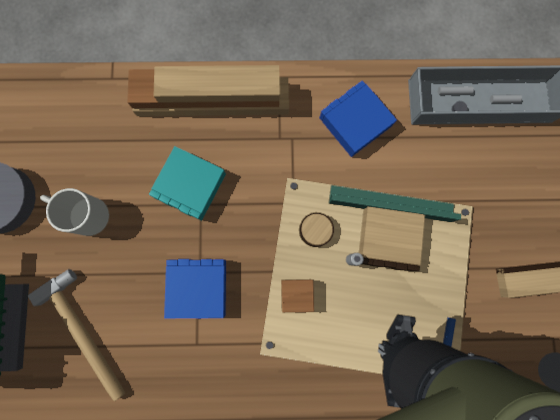

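The slab is flush with the fence at (392,238), its bark edge faces away from it at (390,265), and it sits beside the post at (355,259). The arm is clear.

```bash
python3 -c "
from station import hand_in
print(hand_in())"
```

```text
the job is handed in; nothing more can be done
None
```

The slab was pushed a quarter turn counter-clockwise round the post, measured flush with the fence (square within about 1°), bark facing away and beside the post, then released; the job was handed in at about 15 s, with no verdict returned and the on-the-way post contact not directly measured.

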